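# Back-stamp a glaze test tile under the stage clip

## Task

Lift the toe of the spring clip just enough to pass over the tile's edge, swing the clip about its screw onto the tile as far as its stop pin, and let it down without forcing it, so that its own spring grips the tile. Then take the wooden stamp from the glass palette and press it on the middle of the tile's open face beside the clip, down until the sprung seat under the tile bottoms and the print bears about 10 N for about a second, no harder, lift it off while the clip still holds the tile, and stand it upright back on the glass. Last, lift the clip's toe off and swing the clip well clear of the tile (at least half of a right angle), leaving the tile against its stops and everything else undisturbed.

Things in the scene. Friction and masses are not known exactly. Their poses are not given: they have to be found in the camera images.
- tile_seat (a point): Middle of the top of the tile's seat, unpressed, 21 mm above the table. The fixed tile stage is a grey steel plate 170 x 120 mm, top 18 mm above the table; the aluminium seat, 45 mm square, stands 3 mm out of it. x runs along the plate's long side away from the robot, y to the left across it, z up. Low steel stops, 6 mm high, stand 25.5 mm from the point, on its +x and its +y side.
- clip_pivot (a point): Fixed point on the vertical axis of the clip's pivot screw (slotted brass head), at the leaf's height, 34.5 mm above the table; axes as tile_seat. It lies 98 mm toward -x and 16 mm toward -y from tile_seat. A stop pin, 5 mm thick, 39 mm above the table, 27 mm from the pivot, ends the inward swing; another one the outward swing.
- clip (a joint): Swing of the clip about the pivot screw, rad: 0 = it points along the plate's +x, toe on the tile (stop pin at -0.02); grows as it swings clear, clockwise seen from above, to 1.45. At angle q it points along (cos q, -sin q) in the axes of tile_seat. Light friction; it stays where it is left.
- leaf (a joint): Bend of the clip's spring leaf upward about its root, rad: 0 = down at rest, toe 3 mm lower than the tile's top; 0.037 = resting on the tile; 0.065 = toe about 2 mm above the tile; never bend it past 0.10. Lifting at the knob takes 3 N to start, 6 N at 0.037 (knob 2 mm up), 8 N at 0.065 (3.6 mm up), 11 N at 0.10 rad (5.5 mm up).
- clip_knob (a point): Middle of the grip of the clip's upright black knob: 13 mm in diameter, 23 mm of grip height (11 mm above and below the point), 55 mm from the pivot axis along the clip, about 53 mm above the table at rest. The leaf, 11 mm wide, is 17 mm under the point. As the leaf is lifted, the knob also moves toward the pivot by a third of its rise (the leaf bends about the pivot end, at the leaf's height).
- toe (a point): Underside of the toe, the clip's bent-down end: a foot 14 mm long and 7 mm wide with a lip upturned on its +y side, 81.5 mm from the pivot. Swung sideways without lifting, it presses hard against the tile's edge or jams there.
- clip_toe: The clip's toe, as a solid part (its origin lies on the pivot axis at the leaf's height).
- tile: Loose glazed test tile 50 x 50 x 6 mm, 38 g, on the seat in the corner of the stops; origin at the middle of its underside; top 27 mm up. The clip's toe covers 14 mm (x) by 19 mm (y) of its -x, -y corner; the middle of the open face is 4 mm from its centre toward +x and +y. The sprung seat under it sinks at 1 to 4 N of stamping by 0.3 to 2.4 mm (not known, to be felt), then bottoms hard.
- stamp_centre (a point): Centre, half-way up, of the turned wooden stamp, 64 mm high, about 30 g: a round foot 26 mm in diameter (up to 13 mm), a thin neck (14 mm), and from 20 to 64 mm a round knob 21 mm in diameter to grip (grip it about 14 mm above this point). Stands upright on the glass; this point is 32 mm above its foot. z up along the stamp.
- stamp: The same stamp as a solid; origin at the middle of the foot's underside.
- palette: Glass palette with a smear of colour, 200 x 250 x 6 mm (x, y, z), fixed; origin at the middle of its underside. The stamp stands near its middle.
- tape: Bystander: roll of masking tape, 72 mm across, 19 mm high, origin at the middle of its underside.
- rubber: Bystander: eraser 21 x 45 x 13 mm, origin at the middle of its underside.
- jar: Bystander: small pigment jar, 48 mm across, 64 mm high, origin at the middle of its underside.
Things that resemble listed ones, but are neither listed nor needed, are in the scene too. What is shaped like the tile but yellow is not meant.

How it is judged:
On the way, in this order (a step that is already met when the one before it is completed fails the run):
1. the clip is swung in to its stop and its toe presses on the tile, released by the robot (value of joint clip below 0.06 rad and contact force between clip_toe and tile above 1.5 N and contact force between the fingers and anything else below 0.2 N), for 0.2 s.
2. the stamp stands on the tile's face, upright and whole, pressed with 7 to 15 N for half a second, while the clip holds the tile (contact force between stamp and tile between 7 and 15 N and angle between stamp's own z axis and vertical below 0.12 rad and x of stamp in the frame of tile between -0.006 and 0.012 m and y of stamp in the frame of tile between -0.006 and 0.012 m and value of joint clip below 0.06 rad and contact force between clip_toe and tile above 1 N), for 0.5 s.
3. the stamp is lifted off the tile with the clip still holding (z of stamp in the frame of tile above 0.02 m and value of joint clip below 0.06 rad and contact force between clip_toe and tile above 1 N), for 0.05 s.
4. the stamp stands upright on the glass, let go, with the clip still holding (height (world z) of stamp below 0.01 m and contact force between stamp and palette above 0.05 N and angle between stamp's own z axis and vertical below 0.12 rad and contact force between the fingers and stamp below 0.1 N and value of joint clip below 0.06 rad), for 0.1 s.
At the end, for the whole second after the job is handed in: The clip is swung clear by more than 0.6 rad with its leaf down at rest, the tile lies within 3 mm of its seat against the stops, square within 0.08 rad, and the stamp stands upright (within 0.1 rad) and at rest on the glass palette (value of joint clip above 0.6 rad and value of joint leaf below 0.01 rad and distance between tile and tile_seat below 0.003 m and angle between the x axis of tile and the x axis of tile_seat, either way round below 0.08 rad and height (world z) of stamp below 0.01 m and contact force between stamp and palette above 0.05 N and angle between stamp's own z axis and vertical below 0.1 rad and linear speed of each of stamp, tile below 0.02 m/s); the robot touches nothing.
It fails at once if the clip's toe is forced on the tile with more than 20 N (chips the glaze) (contact force between clip_toe and tile above 20 N).
It fails at once if the stamp is pressed on the tile with more than 22 N (contact force between stamp and tile above 22 N).
It fails at once if the spring leaf is bent up past 0.10 rad (value of joint leaf above 0.1 rad).
It fails at once if the tile is shifted more than 4 mm (distance of tile from where it was at the start of the episode above 0.004 m).
It fails at once if a bystander is pushed more than 20 mm (distance of any of tape, rubber, jar from where it was at the start of the episode above 0.02 m).
It also fails if it takes over 72 s, if anything falls off the work surface, if the arm or the gripper's body presses on something with over 40 N, if the wrist force passes 120 N, or if a joint passes its speed limit or range.

## Robot

A 6-joint arm with a two-finger parallel gripper is mounted at the origin on a cart in front of the work surface, level with it; the furniture and walls round the work are solid. World frame = base frame: x ahead of the robot, y to its left, z up, the work surface at z = 0. Lengths are in m, angles in rad, forces in N, time in s.
With the tool pointing down it reaches from about 0.325 to 0.9 m from the base axis. Payload 6.1 kg.
Tool frame: the origin (TCP) lies between the finger pads; the fingertips stand 19 mm ahead of it and the grasp point (between the pads) is the TCP; z points along the fingers, y is the line along which they close (so a half turn about z gives the same grasp; the last joint's range is limited). The gripper opens to 87 mm and grips with 3 to 60 N. Pads are 19 mm wide; open, the fingers measure 117 mm over their backs; the gripper's body (75 mm by 190 mm) begins 51 mm behind the grasp point.
Start: joints at [-1.325, 0.22, 1.526, -0, 1.395, -0.126], TCP at [0.227, -0.582, 0.242] pointing down, gripper open.
Joint ranges: [-2.98, 2.98], [-0.91, 2.08], [0.09, 2.57], [-1.24, 4.39], [0.2, 2.65], [-2.68, 2.68]. Speed limits (rad/s): [2.57, 2.57, 3.01, 3.14, 3.14, 3.14].

## Interface

Orientations are given as a rotation vector (axis times angle).
In Python, from workcell import sensors, optics, close_job, models gives the robot as it stands.
- The arm moves only by the tool send_rows, never from a script. Its argument "deltas" is a list of rows, each a list of 7 numbers: the shift along the tool's x, y, z in units of 25 mm (1.0 is 25 mm), then the turn, a rotation vector about the tool's x, y, z in units of 8 degrees (1.0 is 8 degrees), then the opening, from 0 (shut) to 1 (fully open). In form: [[tx, ty, tz, ax, ay, az, grip], ...]. A call has exactly 5 rows; each row is the pose to reach, as a shift and turn from the pose commanded when the call began, along the tool's axes at that moment; what a row does not reach only later rows make up. A row lasts 1/10 s, in which the tool goes at most 50 mm and 8.59 degrees, less where a joint would pass 70% of its speed; a pose out of reach is approached as far as the arm can. A call with a gripper value outside its range is refused whole. The fingers move at their own pace and stop on an object; "newtons" is the grip in N (left out, the last holds). Time passes only in rows, so rows that repeat a pose let the fingers close, or fill a call up. It gives the time, the measured TCP pose, the force, the opening and the grip force at its end, in the units of the state.
- sensors.state(): the state, without advancing time (a new reading comes with each control period).
- optics.snapshot(name): name is "scene" or "side" or "wrist"; returns a dict with "color" (384x512x3 uint8, red, green, blue), "range_z" (384x512 float32, m along the optical axis (not along the pixel's ray), 0 where there is no reading), "camera_matrix" (3x3 intrinsics, pixels), "k1" (the pictures are not rectified: a ray, as slopes to the right and down, at radius r is drawn at 1 + k1 r^2 times it, then the intrinsics apply), "origin" and "orientation" of the camera in the world. Camera axes: x right, y up, looking along -z (the intrinsics and any distortion apply to the point x, -y, -z); pixel columns grow to the right and rows downward; lengths in m; the calibration is good to about 2 mm. A picture is of the moment at which its call begins.
- close_job(): hands the job in; it is judged then, once.
Trained networks look in a picture, given as the dict that the camera call returned (one of the last four; its "shot" number tells which), for a name from the list of things; names that differ only in an ending like _2 or _b are one class to them, and where a whole thing is asked for, a point or a joint stands for the part that bears it (a point fixed in the world has none). Each returns a list of dicts, best first, with "score" (0 to 1); they miss things now and then, are a little off and sometimes report something else, mostly with a low value. They report only what shows in the picture. A call takes as long as a camera call. They do not tell look-alikes from the thing itself.
- models.spot_in(query, picture): "location" ([x, y, z] in m, in world coordinates, good to about 4 mm: the middle of the surface that is visible of it).
- models.silhouettes(query, picture): "mask" (384x512 bool, what is visible of it).
- models.mark_of(query, picture): "location" ([x, y, z] in m, in world coordinates, good to about 4 mm: a listed point, or the origin of a listed thing).
The state is a dict: "time": time; "joint_positions": joint angles; "joint_velocities": joint speeds; "tau": joint torques, N m; "tool_pos": TCP position; "tool_rot": TCP orientation; "contact_force": force on the tool from outside, world axes, zero at the start; "moment": the same for the moment, N m; "opening": finger opening in m; "gripper_force": force on a finger pad.
Only numpy, scipy, OpenCV 4.12 (cv2) and the standard library are available. Lean on these libraries where they do the work, as an engineer would, in place of code of your own. Each camera call takes 0.05 s, during which the arm holds its last target. There are 200 camera calls.

## Working session

There is one attempt and no reset: what is moved stays moved. The work goes in short steps, Python scripts to look and compute and a tool call to move; the robot and the scene stay as the last step left them, time stands still between calls to the robot, and variables do not carry over. Pictures are saved under pics/ and viewed, at most 10 in all, crops included, and the job is handed in when it is done.

Besides the shell and the picture viewer there is one more tool, called after "Call:" in YAML: its name, and indented under it one key for each argument. send_rows: Moves the arm, as the interface text tells. Its arguments: {"type":"object","properties":{"deltas":{"type":"array","items":{"type":"array","items":{"type":"number"}}},"newtons":{"type":"number"}},"required":["deltas"]}

```bash
mkdir -p pics; cat > h.py <<'E'
import numpy as np, cv2
from scipy.spatial.transform import Rotation as R
from workcell import sensors, optics, close_job, models
def save(p,n,crop=None,s=1):
    im=p["color"][:,:,::-1]
    if crop: im=im[crop[1]:crop[3],crop[0]:crop[2]]
    cv2.imwrite("pics/"+n,cv2.resize(im,None,fx=s,fy=s,interpolation=cv2.INTER_CUBIC))
def cam(p):
    o=np.array(p["orientation"],float)
    return (R.from_rotvec(o).as_matrix() if o.size==3 else o.reshape(3,3)), np.array(p["origin"])
def cloud(p):
    K=np.array(p["camera_matrix"]);z=p["range_z"];h,w=z.shape
    u,v=np.meshgrid(np.arange(w),np.arange(h))
    xd=(u-K[0,2])/K[0,0];yd=(v-K[1,2])/K[1,1];x,y=xd.copy(),yd.copy()
    for _ in range(8):
        f=1+p["k1"]*(x*x+y*y);x=xd/f;y=yd/f
    M,o=cam(p)
    P=np.stack([x*z,-y*z,-z],-1)@M.T+o
    P[z<=0]=np.nan
    return P
E
python3 - <<'E'
from h import *
np.set_printoptions(precision=4,suppress=True)
print(sensors.state())
p=optics.snapshot("scene");save(p,"scene.png",s=1.5)
print(p["origin"],p["orientation"],p["k1"])
for q in ["tile_seat","clip_pivot","clip_knob","toe","tile","stamp_centre","palette","tape","rubber","jar"]:
    print(q,[(np.round(d["location"],4),round(d["score"],2)) for d in models.mark_of(q,p)[:3]])
E
```

```text
{'time': 0.0, 'joint_positions': array([-1.3251,  0.2212,  1.5276, -0.0001,  1.3948, -0.1261]), 'joint_velocities': array([ 0.    , -0.0002, -0.    , -0.0004, -0.0009, -0.0004]), 'tau': array([ -0.0001, -49.462 , -38.7368,   0.0698,   0.0572,  -0.0002]), 'tool_pos': array([ 0.2269, -0.5817,  0.2404]), 'tool_rot': array([-3.0855, -0.5803,  0.0003]), 'contact_force': array([0.9681, 0.0752, 0.2123]), 'moment': array([-0.055 ,  0.0388, -0.0001]), 'gripper_force': 0.0, 'opening': 0.08681988551833111}
[0.0555 0.7366 0.5532] [ 0.4009 -1.3985 -2.2551] -0.007248899980979476
tile_seat [(array([0.5966, 0.1287, 0.021 ]), 0.81), (array([ 0.5035, -0.4306,  0.0003]), 0.47)]
clip_pivot [(array([0.4997, 0.1161, 0.0323]), 0.92)]
clip_knob [(array([0.5154, 0.0621, 0.0539]), 0.52)]
toe [(array([ 0.4196,  0.2955, -0.0008]), 0.18)]
tile [(array([0.5988, 0.131 , 0.0217]), 0.82), (array([ 0.5288,  0.2523, -0.0015]), 0.75), (array([ 0.5883, -0.0165, -0.0033]), 0.7)]
stamp_centre [(array([ 0.5653, -0.2649,  0.037 ]), 0.43), (array([ 0.559 , -0.2609,  0.0036]), 0.23)]
palette [(array([ 0.5656, -0.2657,  0.0351]), 0.17)]
tape [(array([ 0.4201,  0.3008, -0.0009]), 0.85)]
rubber [(array([ 0.6901, -0.004 ,  0.0028]), 0.56)]
jar [(array([ 0.5026, -0.4289, -0.0032]), 0.58)]
```

View pics/scene.png

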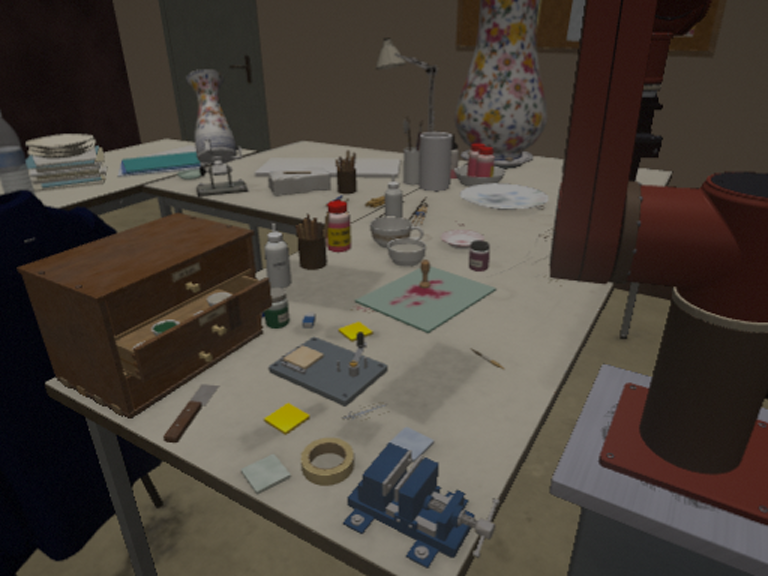

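The scene view shows the stage with the tile around (300,357), the clip knob at (360,340), and the stamp at (425,272) on the palette. The yellow tiles are decoys. Next I'll get the wrist camera's mounting and plan the approach.

```bash
cat >> h.py <<'E'
def plan(pos,yang,s=None,tip=None):
    """units from current tool pose to TCP pos with tool down, y axis at world angle yang"""
    s=s or sensors.state()
    M=R.from_rotvec(s["tool_rot"]).as_matrix()
    y=np.array([np.cos(yang),np.sin(yang),0]);z=np.array([0,0,-1.]);x=np.cross(y,z)
    T=np.stack([x,y,z],1)
    d=M.T@(np.array(pos)-s["tool_pos"]);r=R.from_matrix(M.T@T).as_rotvec()
    return np.round(np.r_[d/.025,np.degrees(r)/8],3)
E
python3 - <<'E'
from h import *
np.set_printoptions(precision=4,suppress=True)
p=optics.snapshot("wrist");M,o=cam(p);s=sensors.state()
T=R.from_rotvec(s["tool_rot"]).as_matrix()
print(T,T.T@(o-s["tool_pos"]),T.T@M, p["camera_matrix"])
print(plan([.47,.09,.25],.27))
E
```

```text
[[ 0.9317  0.3633  0.    ]
 [ 0.3633 -0.9317 -0.    ]
 [ 0.      0.     -1.    ]] [ 0.0849  0.0003 -0.1431] [[-0.0002  0.9524  0.3049]
 [ 1.     -0.      0.0008]
 [ 0.0007  0.3049 -0.9524]] [[266.4284   0.     260.699 ]
 [  0.     266.4284 190.1251]
 [  0.       0.       1.    ]]
[ 18.823 -21.524  -0.337   0.      0.    -10.521]
```

Call:
send_rows:
  deltas:
    - [1.44,-1.42,0,0,0,0,0.5]
    - [2.88,-2.84,0,0,0,0,0.5]
    - [4.32,-4.26,0,0,0,0,0.5]
    - [5.76,-5.68,0,0,0,0,0.5]
    - [7.2,-7.1,0,0,0,0,0.5]

```text
time: 1.1
tool_pos: [0.3296, -0.3523, 0.2417]
tool_rot: [3.087, 0.58, 0.001]
contact_force: [0.2, 0.7, 0.3]
opening: 0.0553
gripper_force: 0.0
```

Call:
send_rows:
  deltas:
    - [1.44,-1.42,0,0,0,0,0.5]
    - [2.88,-2.84,0,0,0,0,0.5]
    - [4.32,-4.26,0,0,0,0,0.5]
    - [5.76,-5.68,0,0,0,0,0.5]
    - [7.2,-7.1,0,0,0,0,0.5]

```text
time: 1.6
tool_pos: [0.4317, -0.124, 0.242]
tool_rot: [3.087, 0.58, 0.002]
contact_force: [1.2, 0.5, -0.0]
opening: 0.0434
gripper_force: 0.0
```

Call:
send_rows:
  deltas:
    - [1.44,-1.42,0.2,0,0,-1,0.5]
    - [2.88,-2.84,0.6,0,0,-2,0.5]
    - [4.32,-4.26,0.8,0,0,-3,0.5]
    - [5.76,-5.68,1.2,0,0,-4,0.5]
    - [7.2,-7.1,1.6,0,0,-5,0.5]

```text
time: 2.1
tool_pos: [0.5327, 0.1015, 0.203]
tool_rot: [2.697, 1.609, 0.002]
contact_force: [0.3, -0.7, 0.1]
opening: 0.0432
gripper_force: 0.0
```

Call:
send_rows:
  deltas:
    - [0,0,0,0,0,-1,0.5]
    - [0,0,0,0,0,-2,0.5]
    - [0,0,0,0,0,-3,0.5]
    - [0,0,0,0,0,-4.2,0.5]
    - [0,0,0,0,0,-5.5,0.5]

```text
time: 2.6
tool_pos: [0.532, 0.0995, 0.2028]
tool_rot: [1.959, 2.456, 0.0]
contact_force: [0.3, -0.0, -0.4]
opening: 0.0435
gripper_force: 0.0
```

```bash
python3 - <<'E'
from h import *
np.set_printoptions(precision=4,suppress=True)
s=sensors.state();print(s["time"],s["tool_pos"],R.from_rotvec(s["tool_rot"]).as_matrix()[:,1],s["contact_force"])
p=optics.snapshot("wrist");save(p,"w1.png",s=1.5);P=cloud(p);np.save("w1.npy",P);cv2.imwrite("w1raw.png",p["color"][:,:,::-1])
for q in ["tile_seat","clip_pivot","clip_knob","toe","tile"]:
    print(q,[(np.round(d["location"],4),round(d["score"],2)) for d in models.mark_of(q,p)[:3]])
E
```

```text
2.6 [0.532  0.0995 0.2028] [0.9749 0.2226 0.0002] [ 0.2797 -0.0088 -0.4153]
tile_seat [(array([0.5155, 0.0633, 0.0517]), 0.51)]
clip_pivot [(array([0.4972, 0.1171, 0.0347]), 0.84)]
clip_knob [(array([0.5174, 0.0638, 0.0533]), 0.75), (array([0.5006, 0.1188, 0.0356]), 0.71)]
toe [(array([0.5185, 0.0407, 0.0223]), 0.44)]
tile [(array([ 0.5865, -0.0198, -0.0009]), 0.85), (array([0.5309, 0.2491, 0.0004]), 0.71), (array([0.5955, 0.1281, 0.0258]), 0.6)]
```

View pics/w1.png

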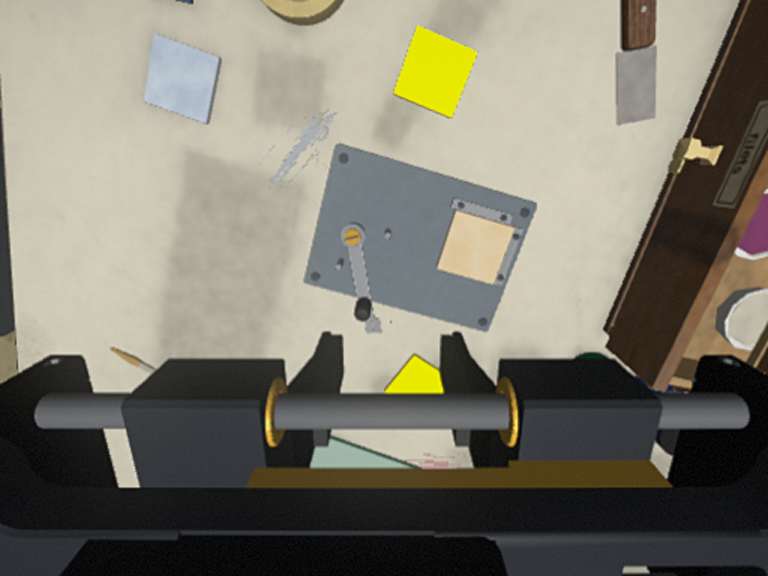

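The wrist picture shows the plate with corners (337,143), (536,203), (492,330), (305,282), all in 768-wide pixels. The tile is at (478,245), the brass screw at (352,236), the knob at (363,308) and the toe at (374,325). I'll fit these from the depth data.

```bash
python3 - <<'E'
from h import *
np.set_printoptions(precision=4,suppress=True)
P=np.load("w1.npy");im=cv2.imread("w1raw.png");hsv=cv2.cvtColor(im,cv2.COLOR_BGR2HSV)
X,Y,Z=P[...,0],P[...,1],P[...,2]
box=(X>.45)&(X<.68)&(Y>.02)&(Y<.22)
def rect(m,name):
    m=m.astype(np.uint8);n,l,st,c=cv2.connectedComponentsWithStats(m);k=1+np.argmax(st[1:,4]);q=P[l==k]
    r=cv2.minAreaRect((q[:,:2]*1000).astype(np.float32));print(name,len(q),r,q.mean(0),np.median(q[:,2]))
    return q
rect(box&(Z>.012)&(Z<.021),"plate")
t=rect(box&(X>.55)&(hsv[...,1]>60)&(hsv[...,0]<25)&(Z>.02),"tile")
b=rect(box&(X<.55)&(hsv[...,1]>110)&(hsv[...,0]<28)&(Z>.025),"brass")
k=rect(box&(Z>.058)&(Z<.075)&(X<.56),"knobtop")
rect(box&(Z>.044)&(Z<.075)&(X<.56),"knob")
rect(box&(Z>.030)&(Z<.042)&(X<.56),"leaf")
E
```

```text
plate 9827 ((549.8181762695312, 118.70611572265625), (120.2113037109375, 170.0983123779297), 86.79293823242188) [0.5391 0.122  0.0181] 0.01807119450571676
tile 1929 ((579.4065551757812, 121.89888000488281), (52.9918212890625, 37.60393524169922), 20.12971305847168) [0.5651 0.1311 0.281 ] 0.2814266230240336
brass 2307 ((519.6251220703125, 117.21842956542969), (60.538116455078125, 28.776443481445312), 44.9060173034668) [0.5249 0.1223 0.2825] 0.2825391686198546
knobtop 106 ((516.7952270507812, 66.84172058105469), (12.152140617370605, 11.70592975616455), 46.67585754394531) [0.5168 0.0676 0.0638] 0.06438378377154452
knob 153 ((516.7042236328125, 67.01234436035156), (12.275558471679688, 12.072433471679688), 46.67585754394531) [0.5167 0.0688 0.0598] 0.06349748228302043
leaf 506 ((503.0956726074219, 96.63984680175781), (18.34247589111328, 61.8994026184082), 17.018280029296875) [0.5035 0.1012 0.0369] 0.03633557682227942
```

```bash
python3 - <<'E'
from h import *
np.set_printoptions(precision=4,suppress=True)
P=np.load("w1.npy");im=cv2.imread("w1raw.png");hsv=cv2.cvtColor(im,cv2.COLOR_BGR2HSV)
X,Y,Z=P[...,0],P[...,1],P[...,2]
box=(X>.45)&(X<.68)&(Y>.02)&(Y<.22)&(Z<.08)
for n,m in dict(tile=box&(X>.55)&(hsv[...,1]>50)&(hsv[...,0]<25)&(Z>.0245),brass=box&(X<.55)&(hsv[...,1]>110)&(hsv[...,0]<28)&(Z>.025)).items():
    q=P[m];print(n,len(q),np.median(q,0),cv2.minAreaRect((q[:,:2]*1000).astype(np.float32)))
k=P[box&(Z>.058)&(X<.56)];K=np.array([k[:,0].min()+k[:,0].max(),k[:,1].min()+k[:,1].max()])/2
yaw=np.radians(86.793-90);r=R.from_euler('z',yaw).as_matrix()[:2,:2]
print("yaw",yaw,"plate->",K)
b=np.median(P[box&(X<.55)&(hsv[...,1]>110)&(hsv[...,0]<28)&(Z>.025)],0)[:2]
v=r.T@(K-b);print("knob in stage rel pivot",v,np.hypot(*v),"q",np.arctan2(-v[1],v[0]))
print("seat from pivot",b+r@[.098,.016])
d=r.T@(K-b)
q=np.arctan2(-v[1],v[0]);yang=yaw-q+np.pi/2
print("yang",yang,plan([K[0],K[1],.10],yang),plan([K[0],K[1],.0585],yang))
E
```

```text
tile 1625 [0.5949 0.1294 0.0275] ((595.3263549804688, 128.44384765625), (49.509647369384766, 50.129878997802734), 86.835205078125)
brass 74 [0.4973 0.119  0.0406] ((497.0675354003906, 118.4487533569336), (10.548542022705078, 10.636845588684082), 13.771295547485352)
yaw -0.05597270911145804 plate-> [0.5169 0.0664]
knob in stage rel pivot [ 0.0225 -0.0514] 0.056138758068210476 q 1.1586335948111444
seat from pivot [0.596  0.1295]
yang 0.35619002287229407 [-1.159 -0.873  4.112  0.001 -0.    -1.011] [-1.159 -0.873  5.772  0.001 -0.    -1.011]
```

Call:
send_rows:
  deltas:
    - [-0.5,-0.4,0.8,0,0,-0.4,0.4]
    - [-0.9,-0.7,1.8,0,0,-0.8,0.4]
    - [-1.16,-0.87,2.8,0,0,-1.01,0.4]
    - [-1.16,-0.87,3.6,0,0,-1.01,0.4]
    - [-1.16,-0.87,4.1,0,0,-1.01,0.4]
  newtons: 25

```text
time: 3.4
tool_pos: [0.516, 0.0661, 0.0986]
tool_rot: [-1.791, -2.579, 0.002]
contact_force: [-0.2, 0.2, -0.5]
opening: 0.0352
gripper_force: 0.0
```

```bash
python3 - <<'E'
from h import *
s=sensors.state();print(s["tool_pos"],s["opening"],s["contact_force"])
print(plan([.517,.0667,.060],.356))
E
```

```text
[0.51598057 0.06608367 0.09857323] 0.0351611770074431 [-0.20665989  0.20299769 -0.54104077]
[ 0.008  0.05   1.543 -0.014 -0.006  0.004]
```

Call:
send_rows:
  deltas:
    - [0,0.05,0.4,0,0,0,0.4]
    - [0,0.05,0.8,0,0,0,0.4]
    - [0,0.05,1.1,0,0,0,0.4]
    - [0,0.05,1.4,0,0,0,0.4]
    - [0,0.05,1.55,0,0,0,0.4]

```text
time: 3.9
tool_pos: [0.518, 0.0668, 0.061]
tool_rot: [-1.789, -2.582, 0.0]
contact_force: [-0.8, 0.1, -0.7]
opening: 0.0347
gripper_force: 0.0
```

```bash
python3 - <<'E'
from h import *
s=sensors.state();print(s["tool_pos"],s["opening"],s["contact_force"])
E
```

```text
[0.51803647 0.0668384  0.06096658] 0.03468591316909569 [-0.7978078   0.11364136 -0.73794469]
```

Call:
send_rows:
  deltas:
    - [0,0,0,0,0,0,0.1]
    - [0,0,0,0,0,0,0.1]
    - [0,0,0,0,0,0,0.05]
    - [0,0,0,0,0,0,0.05]
    - [0,0,0,0,0,0,0.05]
  newtons: 25

```text
time: 4.4
tool_pos: [0.5184, 0.0666, 0.0619]
tool_rot: [1.789, 2.582, 0.0]
contact_force: [0.0, -0.5, -0.1]
opening: 0.0118
gripper_force: 25.0
```

```bash
python3 - <<'E'
from h import *
s=sensors.state();print(s["tool_pos"],s["opening"],s["gripper_force"],s["contact_force"],s["moment"])
E
```

```text
[0.51836253 0.0665934  0.06187111] 0.011762707027355124 25.000695164781064 [ 0.01227769 -0.49116847 -0.0782717 ] [-0.2140318  -0.00780348 -0.04228518]
```

```bash
cat >> h.py <<'E'
YAW=-.056;PIV=np.array([.4972,.1180])
def arc(qs,rises=None,dr=0):
    s=sensors.state();M=R.from_rotvec(s["tool_rot"]).as_matrix();k=s["tool_pos"][:2]
    v=k-PIV;r=np.hypot(*v);a=np.arctan2(v[1],v[0]);print("r",r,"q",YAW-a,"pads yaw err",np.arctan2(M[1,1],M[0,1])-np.pi/2-a)
    for i,q in enumerate(qs):
        n=PIV+r*np.array([np.cos(YAW-q),np.sin(YAW-q)]);d=M.T@np.r_[n-k,0]
        print(np.round(np.r_[d/.025,0,0,-np.degrees(YAW-q-a)/8],2))
E
python3 - <<'E'
from h import *
arc([1.02,.9,.78,.66,.55])
E
```

```text
r 0.055592187877030054 q 1.1242706232108366 pads yaw err -0.031415576494321806
[ 0.02  0.23  0.    0.    0.   -0.75]
[ 0.07  0.49  0.    0.    0.   -1.61]
[ 0.15  0.75  0.    0.    0.   -2.47]
[ 0.27  0.99  0.    0.    0.   -3.33]
[ 0.39  1.2   0.    0.    0.   -4.11]
```

Call:
send_rows:
  deltas:
    - [0.02,0.23,0,0,0,-0.75,0.05]
    - [0.07,0.49,0,0,0,-1.61,0.05]
    - [0.15,0.75,0,0,0,-2.47,0.05]
    - [0.27,0.99,0,0,0,-3.33,0.05]
    - [0.39,1.2,0,0,0,-4.11,0.05]

```text
time: 4.9
tool_pos: [0.5429, 0.0866, 0.0617]
tool_rot: [-0.978, -2.985, 0.0]
contact_force: [-3.1, 0.6, 2.9]
opening: 0.0124
gripper_force: 25.0
```

Call:
send_rows:
  deltas:
    - [0,0,0,0,0,0,0.05]
    - [0,0,0,0,0,0,0.05]
    - [0,0,0,0,0,0,0.05]
    - [0,0,0,0,0,0,0.05]
    - [0,0,0,0,0,0,0.05]

```text
time: 5.4
tool_pos: [0.5428, 0.0865, 0.0617]
tool_rot: [0.986, 2.983, 0.0]
contact_force: [-1.4, 1.6, 3.0]
opening: 0.0122
gripper_force: 25.0
```

```bash
python3 - <<'E'
from h import *
s=sensors.state();print(s["tool_pos"],s["opening"],s["gripper_force"],s["contact_force"],s["moment"])
arc([.55])
E
```

```text
[0.54281288 0.08645356 0.06166022] 0.012153281678486696 25.000487611396238 [-1.35356699  1.61148625  3.00990061] [ 0.34508692  0.05273545 -0.03534685]
r 0.05545910938684009 q 0.5490745111675679 pads yaw err -0.03378177857746911
[-0.   -0.   -0.    0.    0.    0.01]
```

Call:
send_rows:
  deltas:
    - [0,0,-0.03,0,0,0,0.05]
    - [0.01,0,-0.06,0,0,0,0.05]
    - [0.03,0,-0.1,0,0,0,0.05]
    - [0.03,0,-0.1,0,0,0,0.05]
    - [0.03,0,-0.1,0,0,0,0.05]
  newtons: 30

```text
time: 5.9
tool_pos: [0.542, 0.0866, 0.0635]
tool_rot: [-0.985, -2.983, 0.001]
contact_force: [2.2, -0.7, -6.4]
opening: 0.0118
gripper_force: 30.0
```

```bash
python3 - <<'E'
from h import *
s=sensors.state();print(s["tool_pos"],s["opening"],s["gripper_force"],s["contact_force"],s["moment"])
E
```

```text
[0.54200704 0.08663959 0.06345938] 0.011784950388094224 29.996546446345747 [ 2.1683385  -0.74936403 -6.38506658] [-0.0953412  -0.69804873  0.03279214]
```

Call:
send_rows:
  deltas:
    - [0.01,0,-0.03,0,0,0,0.05]
    - [0.02,0,-0.06,0,0,0,0.05]
    - [0.02,0,-0.06,0,0,0,0.05]
    - [0.02,0,-0.06,0,0,0,0.05]
    - [0.02,0,-0.06,0,0,0,0.05]

```text
time: 6.4
tool_pos: [0.5415, 0.0871, 0.0652]
tool_rot: [-0.985, -2.983, 0.001]
contact_force: [2.2, -1.0, -10.6]
opening: 0.0121
gripper_force: 30.0
```

```bash
python3 - <<'E'
from h import *
for i in range(3):
    s=sensors.state();print(s["tool_pos"],s["opening"],s["gripper_force"],s["contact_force"],s["moment"])
arc([.5,.43,.36,.28,.2]);arc([.15,.1,.05,.02,.0])
p=optics.snapshot("side");save(p,"s1.png",s=1.5)
for q in ["toe","clip_knob"]:
    print(q,[(np.round(d["location"],4),round(d["score"],2)) for d in models.mark_of(q,p)[:3]])
E
```

```text
[0.54150295 0.08708221 0.06517258] 0.012073762816631042 29.993537203408778 [  2.19812862  -1.04841826 -10.62990533] [-0.32965729 -0.74549882  0.00642262]
[0.54150295 0.08708221 0.06517258] 0.012073762816631042 29.993537203408778 [  2.19812862  -1.04841826 -10.62990533] [-0.32965729 -0.74549882  0.00642262]
[0.54150295 0.08708221 0.06517258] 0.012073762816631042 29.993537203408778 [  2.19812862  -1.04841826 -10.62990533] [-0.32965729 -0.74549882  0.00642262]
r 0.05402463766975718 q 0.553296300355293 pads yaw err -0.028578118258327234
[ 0.01  0.11 -0.    0.    0.   -0.38]
[ 0.02  0.27 -0.    0.    0.   -0.88]
[ 0.05  0.41 -0.    0.    0.   -1.38]
[ 0.1   0.58 -0.    0.    0.   -1.96]
[ 0.15  0.74 -0.    0.    0.   -2.53]
r 0.05402463766975718 q 0.553296300355293 pads yaw err -0.028578118258327234
[ 0.2   0.84 -0.    0.    0.   -2.89]
[ 0.25  0.94 -0.    0.    0.   -3.25]
[ 0.3   1.03 -0.    0.    0.   -3.6 ]
[ 0.33  1.09 -0.    0.    0.   -3.82]
[ 0.35  1.13 -0.    0.    0.   -3.96]
toe []
clip_knob [(array([0.5415, 0.089 , 0.0618]), 0.64)]
```

View pics/s1.png

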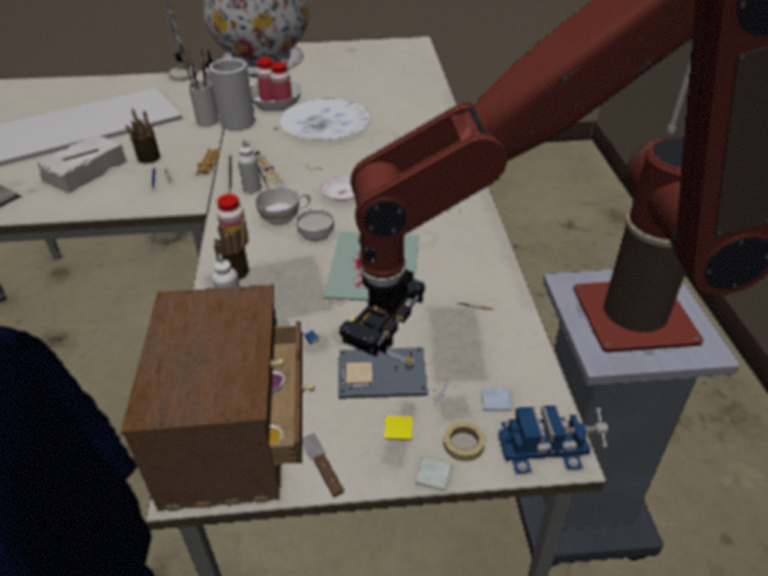

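The side view shows the gripper holding the knob beside the stage, with the leaf at about (400,357) pointing back to the screw. It has risen about 3.5 mm, as wanted. Next I swing the clip in.

Call:
send_rows:
  deltas:
    - [0.01,0.11,0,0,0,-0.38,0.05]
    - [0.02,0.27,0,0,0,-0.88,0.05]
    - [0.05,0.41,0,0,0,-1.38,0.05]
    - [0.08,0.5,0,0,0,-1.7,0.05]
    - [0.08,0.5,0,0,0,-1.7,0.05]

```text
time: 7.05
tool_pos: [0.5475, 0.0986, 0.0653]
tool_rot: [-0.624, -3.079, 0.0]
contact_force: [2.1, -0.9, -9.6]
opening: 0.012
gripper_force: 30.0
```

```bash
python3 - <<'E'
from h import *
s=sensors.state();print(s["tool_pos"],s["opening"],s["gripper_force"],s["contact_force"],s["moment"])
arc([.25,.18,.12,.06,.02,0])
E
```

```text
[0.54747914 0.09858891 0.06531528] 0.01203279848398525 29.993016903754324 [ 2.097777   -0.8711419  -9.64442018] [-0.09758321 -0.8447034   0.01247868]
r 0.05389603593327315 q 0.3124372995191014 pads yaw err -0.031536287267859786
[ 0.01  0.13 -0.    0.    0.   -0.45]
[ 0.03  0.28 -0.    0.    0.   -0.95]
[ 0.05  0.41 -0.    0.    0.   -1.38]
[ 0.09  0.54 -0.    0.    0.   -1.81]
[ 0.11  0.62 -0.    0.    0.   -2.09]
[ 0.13  0.66 -0.    0.    0.   -2.24]
```

Call:
send_rows:
  deltas:
    - [0.01,0.13,0,0,0,-0.45,0.05]
    - [0.03,0.27,0,0,0,-0.92,0.05]
    - [0.05,0.41,0,0,0,-1.38,0.05]
    - [0.09,0.54,0,0,0,-1.81,0.05]
    - [0.11,0.61,0,0,0,-2.05,0.05]

```text
time: 7.55
tool_pos: [0.5509, 0.1136, 0.0653]
tool_rot: [-0.178, -3.136, -0.0]
contact_force: [1.9, -1.0, -10.2]
opening: 0.0121
gripper_force: 30.0
```

```bash
python3 - <<'E'
from h import *
s=sensors.state();print(s["tool_pos"],s["opening"],s["gripper_force"],s["contact_force"],s["moment"])
arc([.03,0,-.01,-.02])
E
```

```text
[0.55087235 0.1136321  0.0653429 ] 0.012105862977856163 29.99628376099281 [  1.92329899  -0.95004919 -10.1706021 ] [-0.13274973 -0.79229502 -0.00462619]
r 0.053849789811279046 q 0.02520193831307487 pads yaw err -0.03236625304792695
[-0.   -0.01 -0.    0.    0.    0.03]
[ 0.    0.05  0.    0.    0.   -0.18]
[ 0.    0.08  0.    0.    0.   -0.25]
[ 0.01  0.1   0.    0.    0.   -0.32]
```

Call:
send_rows:
  deltas:
    - [0,0.03,0,0,0,-0.1,0.05]
    - [0,0.06,0,0,0,-0.18,0.05]
    - [0,0.08,0,0,0,-0.25,0.05]
    - [0,0.08,0,0,0,-0.25,0.05]
    - [0,0.08,0,0,0,-0.25,0.05]

```text
time: 8.05
tool_pos: [0.551, 0.1155, 0.0653]
tool_rot: [-0.125, -3.138, -0.0]
contact_force: [1.2, -0.7, -11.1]
opening: 0.0119
gripper_force: 30.0
```

```bash
python3 - <<'E'
from h import *
s=sensors.state();print(s["tool_pos"],s["opening"],s["gripper_force"],s["contact_force"],s["moment"])
arc([-.02])
E
```

```text
[0.55100916 0.11548838 0.06532134] 0.011905137998619131 29.995385556248948 [  1.20212069  -0.68733224 -11.0745551 ] [-0.00511489 -0.58114804 -0.01066326]
r 0.053867744750364495 q -0.00935743852338767 pads yaw err -0.033247858683226605
[ 0.    0.02  0.    0.    0.   -0.08]
```

Call:
send_rows:
  deltas:
    - [0,0.03,0,0,0,-0.1,0.05]
    - [0,0.03,0,0,0,-0.1,0.05]
    - [-0.01,0.03,0.03,0,0,-0.1,0.05]
    - [-0.02,0.03,0.06,0,0,-0.1,0.05]
    - [-0.02,0.03,0.06,0,0,-0.1,0.05]

```text
time: 8.55
tool_pos: [0.5515, 0.1162, 0.0644]
tool_rot: [-0.103, -3.139, 0.0]
contact_force: [-4.2, -2.1, -3.6]
opening: 0.012
gripper_force: 30.0
```

```bash
python3 - <<'E'
from h import *
s=sensors.state();print(s["tool_pos"],s["opening"],s["gripper_force"],s["contact_force"],s["moment"])
arc([-.02])
E
```

```text
[0.55150191 0.11623726 0.06440383] 0.011999881022789496 29.999466935405508 [-4.17969889 -2.09606802 -3.59726552] [-0.17669149  0.36375191 -0.05997087]
r 0.05433051324241932 q -0.023549628768682912 pads yaw err -0.032979165844661006
[-0.   -0.01  0.    0.    0.    0.03]
```

Call:
send_rows:
  deltas:
    - [0.01,-0.01,0.01,0,0,0,0.05]
    - [0.01,-0.01,0.02,0,0,0,0.05]
    - [0.01,-0.01,0.02,0,0,0,0.05]
    - [0.01,-0.01,0.02,0,0,0,0.05]
    - [0.01,-0.01,0.02,0,0,0,0.05]

```text
time: 9.05
tool_pos: [0.5517, 0.1162, 0.0638]
tool_rot: [0.103, 3.14, 0.0]
contact_force: [-3.8, 0.5, -0.5]
opening: 0.0117
gripper_force: 30.0
```

```bash
python3 - <<'E'
from h import *
s=sensors.state();print(s["tool_pos"],s["opening"],s["gripper_force"],s["contact_force"],s["moment"])
E
```

```text
[0.55171932 0.11615074 0.06377902] 0.011661852394575133 29.99989184550941 [-3.75701151  0.50302974 -0.4896572 ] [ 0.15293547  0.47733048 -0.06967867]
```

Fz is about zero, so the toe carries the full spring force. I'll open slowly and rise.

Call:
send_rows:
  deltas:
    - [0,0,0,0,0,0,0.17]
    - [0,0,0,0,0,0,0.25]
    - [0,0,0,0,0,0,0.35]
    - [0,0,0,0,0,0,0.4]
    - [0,0,-0.3,0,0,0,0.4]

```text
time: 9.55
tool_pos: [0.551, 0.1159, 0.0704]
tool_rot: [-0.103, -3.138, 0.0]
contact_force: [0.2, -0.4, 0.6]
opening: 0.0331
gripper_force: 0.0
```

Call:
send_rows:
  deltas:
    - [0,0,-1,0,0,0,0.4]
    - [0,0,-2.6,0,0,0,0.4]
    - [0,0,-4.2,0,0,0,0.4]
    - [0,0,-5.5,0,0,0,0.4]
    - [0,0,-5.8,0,0,0,0.4]

```text
time: 10.05
tool_pos: [0.5543, 0.1162, 0.222]
tool_rot: [0.102, 3.131, 0.001]
contact_force: [0.6, -0.5, 0.4]
opening: 0.0349
gripper_force: 0.0
```

```bash
python3 - <<'E'
from h import *
np.set_printoptions(precision=4,suppress=True)
s=sensors.state();print(s["time"],s["tool_pos"],s["opening"],s["contact_force"])
p=optics.snapshot("wrist");save(p,"w2.png",s=1.5);P=cloud(p);hsv=cv2.cvtColor(p["color"],cv2.COLOR_RGB2HSV)
X,Y,Z=P[...,0],P[...,1],P[...,2];box=(X>.45)&(X<.68)&(Y>.02)&(Y<.22)&(Z<.08)
for n,m in dict(tile=box&(X>.55)&(hsv[...,1]>50)&(hsv[...,0]<25)&(Z>.0245)&(Z<.03),knob=box&(Z>.058),brass=box&(X<.53)&(hsv[...,1]>110)&(hsv[...,0]<28)&(Z>.025)).items():
    q=P[m];print(n,len(q),np.median(q,0),cv2.minAreaRect((q[:,:2]*1000).astype(np.float32)))
E
```

```text
10.05 [0.5543 0.1162 0.222 ] 0.0349245199762771 [ 0.6036 -0.504   0.3756]
tile 1136 [0.5964 0.1309 0.0276] ((595.53515625, 128.55557250976562), (49.58802795410156, 49.750640869140625), 86.60087585449219)
knob 101 [0.55   0.116  0.0665] ((550.7202758789062, 116.04039764404297), (11.482982635498047, 11.768550872802734), 41.054344177246094)
brass 71 [0.4966 0.118  0.0409] ((496.54779052734375, 117.78353118896484), (10.747337341308594, 10.417786598205566), 86.75637817382812)
```

View pics/w2.png

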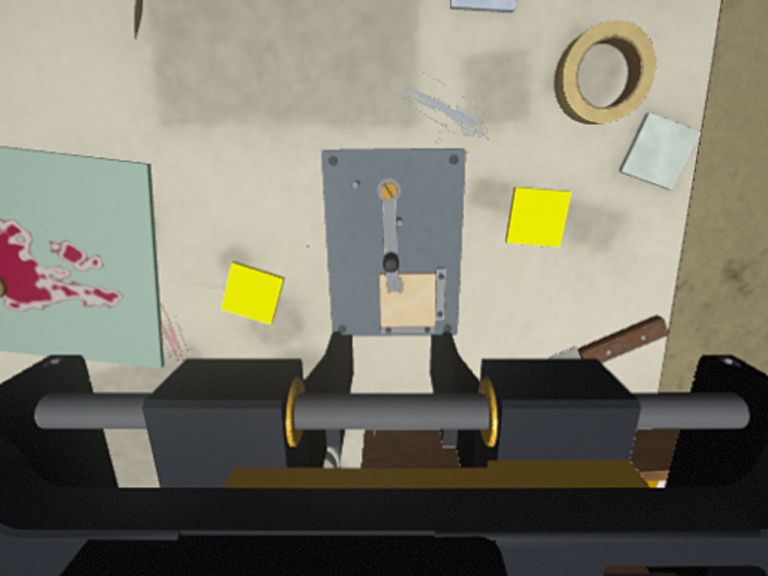

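The clip now lies along +x with its toe on the tile at (393,283) and against its pin at (400,222). The tile hasn't moved. Next I move to the stamp.

Call:
send_rows:
  deltas:
    - [-0.1,-1.6,0,0,0,0,0.6]
    - [-0.2,-3.3,0,0,0,0,0.6]
    - [-0.4,-5,0,0,0,0,0.6]
    - [-0.6,-6.6,0,0,0,0,0.6]
    - [-0.7,-8.2,0,0,0,0,0.6]

```text
time: 10.6
tool_pos: [0.5548, -0.0911, 0.2144]
tool_rot: [-0.103, -3.138, -0.001]
contact_force: [0.6, 0.4, 0.2]
opening: 0.052
gripper_force: 0.0
```

Call:
send_rows:
  deltas:
    - [-0.1,-1.6,0.2,0,0,0,0.6]
    - [-0.2,-3.3,0.4,0,0,0,0.6]
    - [-0.4,-5,0.6,0,0,0,0.6]
    - [-0.5,-6.6,0.8,0,0,0,0.6]
    - [-0.6,-7.2,0.8,0,0,0,0.6]

```text
time: 11.1
tool_pos: [0.5571, -0.2733, 0.1933]
tool_rot: [-0.108, -3.136, -0.001]
contact_force: [-0.6, -0.0, 0.5]
opening: 0.052
gripper_force: 0.0
```

```bash
python3 - <<'E'
from h import *
np.set_printoptions(precision=4,suppress=True)
s=sensors.state();print(s["time"],s["tool_pos"],s["opening"],s["contact_force"])
p=optics.snapshot("wrist");save(p,"w3.png",s=1.5);P=cloud(p)
X,Y,Z=P[...,0],P[...,1],P[...,2];box=(abs(X-.565)<.05)&(abs(Y+.265)<.05)
for n,m in dict(top=box&(Z>.06)&(Z<.08),all=box&(Z>.012)&(Z<.08)).items():
    q=P[m];print(n,len(q),np.median(q,0),cv2.minAreaRect((q[:,:2]*1000).astype(np.float32)))
for q in ["stamp_centre","stamp"]: print(q,[(np.round(d["location"],4),round(d["score"],2)) for d in models.mark_of(q,p)[:3]])
E
```

```text
11.1 [ 0.5571 -0.2733  0.1933] 0.05197290070674918 [-0.5817 -0.0445  0.4774]
top 274 [ 0.5596 -0.2627  0.0672] ((561.15625, -262.09478759765625), (19.614194869995117, 18.95218276977539), 86.42918395996094)
all 509 [ 0.5574 -0.2626  0.0623] ((560.462646484375, -262.2710876464844), (20.880962371826172, 24.140743255615234), 4.3843770027160645)
stamp_centre [(array([ 0.5555, -0.2623,  0.0375]), 0.88)]
stamp [(array([ 0.5644, -0.2587,  0.0074]), 0.66)]
```

View pics/w3.png

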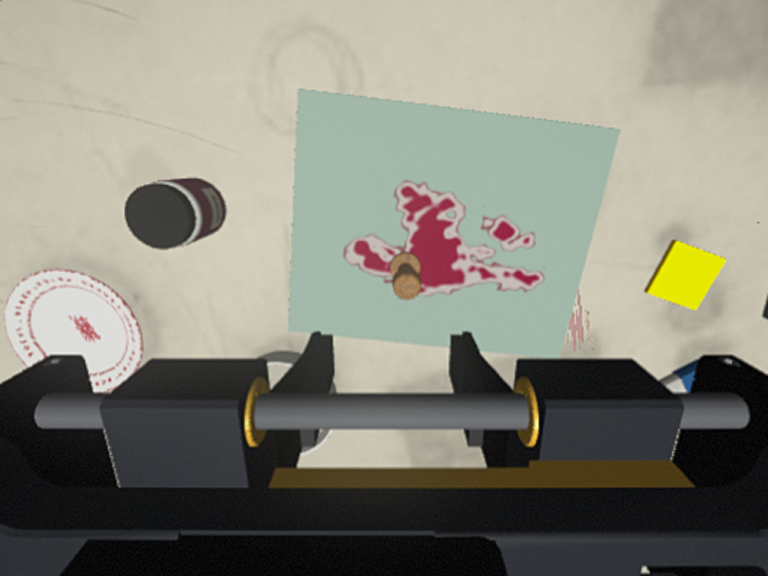

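The stamp stands upright at pixel (405,280). Its axis is at about (0.561, -0.262), and its top is at about 0.07 as expected.

```bash
python3 - <<'E'
from h import *
print(plan([.561,-.2622,.1],1.515),plan([.561,-.2622,.052],1.515))
E
```

```text
[-0.096  0.322  3.788  0.012 -0.013 -0.081] [-0.1    0.319  5.708  0.012 -0.013 -0.081]
```

Call:
send_rows:
  deltas:
    - [-0.1,0.32,0.8,0,0,-0.08,0.55]
    - [-0.1,0.32,2.2,0,0,-0.08,0.55]
    - [-0.1,0.32,3.6,0,0,-0.08,0.55]
    - [-0.1,0.32,4,0,0,-0.08,0.55]
    - [-0.1,0.32,4,0,0,-0.08,0.55]
  newtons: 20

```text
time: 11.75
tool_pos: [0.5607, -0.2601, 0.0941]
tool_rot: [-0.083, -3.137, -0.004]
contact_force: [0.2, 1.3, -0.2]
opening: 0.0479
gripper_force: 0.0
```

```bash
python3 - <<'E'
from h import *
s=sensors.state();print(s["tool_pos"],s["contact_force"],s["opening"])
print(plan([.561,-.2622,.052],1.515))
E
```

```text
[ 0.560717   -0.26010435  0.09407482] [ 0.1912981   1.25652535 -0.22570123] 0.04793857338737351
[-0.022 -0.087  1.683  0.018 -0.028  0.023]
```

Call:
send_rows:
  deltas:
    - [0,-0.05,0.4,0,0,0,0.55]
    - [0,-0.05,0.8,0,0,0,0.55]
    - [0,-0.05,1.2,0,0,0,0.55]
    - [0,-0.05,1.6,0,0,0,0.55]
    - [0,-0.05,1.65,0,0,0,0.5]

```text
time: 12.25
tool_pos: [0.5607, -0.2632, 0.0529]
tool_rot: [-0.086, -3.138, -0.002]
contact_force: [-0.9, -0.1, 0.0]
opening: 0.0457
gripper_force: 0.0
```

```bash
python3 - <<'E'
from h import *
s=sensors.state();print(s["tool_pos"],s["contact_force"],s["opening"])
print(plan([.561,-.2622,.052],1.515))
E
```

```text
[ 0.56070534 -0.26319179  0.05288427] [-0.90530436 -0.09740092  0.04142008] 0.045670496788539114
[-0.01   0.04   0.035  0.01  -0.018  0.009]
```

Now I close slowly. The grip force also limits slip under the 10 N press, so I use 35 N.

Call:
send_rows:
  deltas:
    - [0,0.04,0.03,0,0,0,0.4]
    - [0,0.04,0.03,0,0,0,0.3]
    - [0,0.04,0.03,0,0,0,0.25]
    - [0,0.04,0.03,0,0,0,0.15]
    - [0,0.04,0.03,0,0,0,0.15]
  newtons: 35

```text
time: 12.75
tool_pos: [0.5622, -0.2629, 0.0545]
tool_rot: [0.085, 3.14, -0.001]
contact_force: [0.1, 0.6, 1.3]
opening: 0.019
gripper_force: 35.0
```

Call:
send_rows:
  deltas:
    - [0,0,0,0,0,0,0.15]
    - [0,0,-0.2,0,0,0,0.15]
    - [0,0,-1,0,0,0,0.15]
    - [0,0,-2,0,0,0,0.15]
    - [0,0,-3,0,0,0,0.15]

```text
time: 13.25
tool_pos: [0.5614, -0.2626, 0.1296]
tool_rot: [-0.085, -3.14, -0.001]
contact_force: [0.1, -0.2, -0.4]
opening: 0.0192
gripper_force: 35.0
```

```bash
python3 - <<'E'
from h import *
np.set_printoptions(precision=4,suppress=True)
s=sensors.state();print(s["time"],s["tool_pos"],s["contact_force"],s["opening"],s["gripper_force"])
S=np.array([.5955,.1285]);r=R.from_euler('z',-.056).as_matrix()[:2,:2];t=S+r@[.004,.004];print(t)
print(plan([*t,.135],1.515))
p=optics.snapshot("scene")
print([(np.round(d["location"],4),round(d["score"],2)) for d in models.mark_of("stamp_centre",p)[:2]])
save(p,"sc2.png",(220,100,400,235),4)
E
```

```text
13.25 [ 0.5614 -0.2626  0.1296] [ 0.0724 -0.2023 -0.4436] 0.01924596601605485 34.952063279924914
[0.5997 0.1323]
[-0.672 15.853 -0.21   0.003 -0.007  0.011]
[(array([ 0.5631, -0.2662,  0.11  ]), 0.61)]
```

View pics/sc2.png

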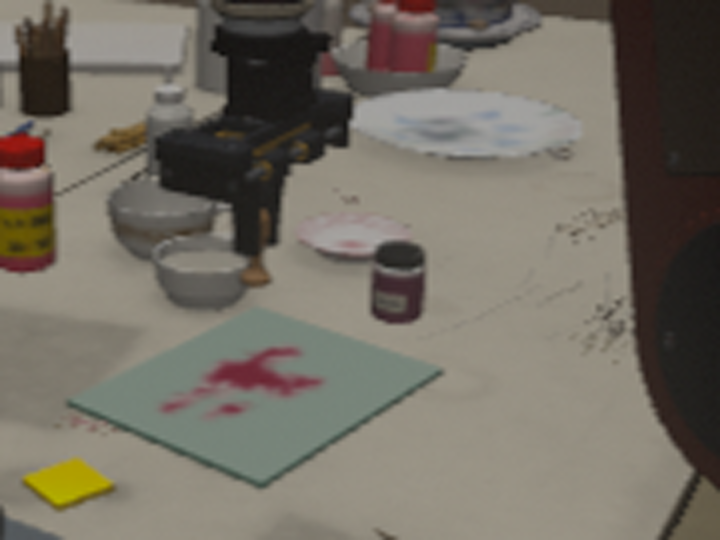

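The stamp hangs upright in the gripper, with its foot at pixel (257,270) of the crop. I carry it over the tile.

Call:
send_rows:
  deltas:
    - [-0.07,1.4,-0.2,0,0,0,0.15]
    - [-0.14,3.1,-0.4,0,0,0,0.15]
    - [-0.2,4.8,-0.4,0,0,0,0.15]
    - [-0.27,6.5,-0.4,0,0,0,0.15]
    - [-0.34,8.2,-0.4,0,0,0,0.15]

```text
time: 13.85
tool_pos: [0.5808, -0.0569, 0.1381]
tool_rot: [-0.086, -3.139, -0.0]
contact_force: [0.6, -0.3, -0.4]
opening: 0.0189
gripper_force: 35.0
```

Call:
send_rows:
  deltas:
    - [-0.07,1.6,0,0,0,0,0.15]
    - [-0.14,3.2,0,0,0,0,0.15]
    - [-0.2,4.8,0,0,0,0,0.15]
    - [-0.27,6.4,0,0,0,0,0.15]
    - [-0.33,7.65,0,0,0,0,0.15]

```text
time: 14.35
tool_pos: [0.5993, 0.1343, 0.138]
tool_rot: [-0.084, -3.139, -0.0]
contact_force: [0.2, -0.0, -0.6]
opening: 0.0195
gripper_force: 35.0
```

Call:
send_rows:
  deltas:
    - [0,0,0.3,0,0,0,0.15]
    - [0,0,0.6,0,0,0,0.15]
    - [0,0,1,0,0,0,0.15]
    - [0,0,1.2,0,0,0,0.15]
    - [0,0,1.2,0,0,0,0.15]

```text
time: 14.85
tool_pos: [0.599, 0.1308, 0.1072]
tool_rot: [-0.088, -3.137, 0.001]
contact_force: [0.6, -0.8, -0.8]
opening: 0.0193
gripper_force: 35.0
```

```bash
python3 - <<'E'
from h import *
np.set_printoptions(precision=4,suppress=True)
s=sensors.state();print(s["time"],s["tool_pos"],s["contact_force"],s["opening"],s["gripper_force"])
print(plan([.5997,.1323,.079],1.515))
E
```

```text
14.85 [0.599  0.1308 0.1072] [ 0.6384 -0.8132 -0.8034] 0.01927452022890928 34.95201007273863
[-0.027  0.063  1.129 -0.004 -0.021 -0.   ]
```

Call:
send_rows:
  deltas:
    - [0,0.03,0.3,0,0,0,0.15]
    - [0,0.03,0.6,0,0,0,0.15]
    - [0,0.03,0.9,0,0,0,0.15]
    - [0,0.03,1.08,0,0,0,0.15]
    - [0,0.03,1.08,0,0,0,0.15]

```text
time: 15.35
tool_pos: [0.5993, 0.1327, 0.0808]
tool_rot: [-0.085, -3.139, 0.0]
contact_force: [-0.4, 0.6, -1.0]
opening: 0.019
gripper_force: 35.0
```

Call:
send_rows:
  deltas:
    - [0,0,0.02,0,0,0,0.15]
    - [0,0,0.04,0,0,0,0.15]
    - [0,0,0.06,0,0,0,0.15]
    - [0,0,0.06,0,0,0,0.15]
    - [0,0,0.06,0,0,0,0.15]

```text
time: 15.85
tool_pos: [0.6002, 0.1328, 0.0807]
tool_rot: [0.085, 3.14, 0.0]
contact_force: [0.3, -0.4, 0.4]
opening: 0.0194
gripper_force: 35.0
```

Call:
send_rows:
  deltas:
    - [0,0,0.02,0,0,0,0.15]
    - [0,0,0.04,0,0,0,0.15]
    - [0,0,0.06,0,0,0,0.15]
    - [0,0,0.08,0,0,0,0.15]
    - [0,0,0.08,0,0,0,0.15]

```text
time: 16.35
tool_pos: [0.6, 0.1327, 0.0784]
tool_rot: [-0.085, -3.14, 0.0]
contact_force: [-0.2, -0.1, 0.1]
opening: 0.0193
gripper_force: 35.0
```

```bash
python3 - <<'E'
from h import *
s=sensors.state();print(s["tool_pos"],s["contact_force"],s["tau"])
E
```

```text
[0.6000045  0.13273973 0.0783614 ] [-0.19602649 -0.09465336  0.1046728 ] [-1.39743908e-03 -5.13958061e+01 -3.41696084e+01 -2.26354290e-02
  6.72533805e-02 -1.12938772e-04]
```

Call:
send_rows:
  deltas:
    - [0,0,0.03,0,0,0,0.15]
    - [0,0,0.06,0,0,0,0.15]
    - [0,0,0.08,0,0,0,0.15]
    - [0,0,0.08,0,0,0,0.15]
    - [0,0,0.08,0,0,0,0.15]

```text
time: 16.85
tool_pos: [0.6001, 0.1328, 0.0765]
tool_rot: [-0.085, -3.14, -0.0]
contact_force: [-0.6, 0.1, -0.1]
opening: 0.0191
gripper_force: 35.0
```

```bash
python3 - <<'E'
from h import *
s=sensors.state();print(s["tool_pos"],s["contact_force"])
E
```

```text
[0.60007583 0.13278057 0.07646927] [-0.59319052  0.07971463 -0.14695566]
```

Call:
send_rows:
  deltas:
    - [0,0,0.02,0,0,0,0.15]
    - [0,0,0.04,0,0,0,0.15]
    - [0,0,0.04,0,0,0,0.15]
    - [0,0,0.04,0,0,0,0.15]
    - [0,0,0.04,0,0,0,0.15]

```text
time: 17.35
tool_pos: [0.6002, 0.1328, 0.0756]
tool_rot: [0.085, 3.14, 0.0]
contact_force: [0.0, -0.7, 0.3]
opening: 0.0192
gripper_force: 35.0
```

Call:
send_rows:
  deltas:
    - [0,0,0.02,0,0,0,0.15]
    - [0,0,0.04,0,0,0,0.15]
    - [0,0,0.04,0,0,0,0.15]
    - [0,0,0.04,0,0,0,0.15]
    - [0,0,0.04,0,0,0,0.15]

```text
time: 17.85
tool_pos: [0.6002, 0.1328, 0.0747]
tool_rot: [0.085, 3.14, 0.0]
contact_force: [0.4, 0.3, 2.0]
opening: 0.0191
gripper_force: 35.0
```

Call:
send_rows:
  deltas:
    - [0,0,0.02,0,0,0,0.15]
    - [0,0,0.02,0,0,0,0.15]
    - [0,0,0.02,0,0,0,0.15]
    - [0,0,0.02,0,0,0,0.15]
    - [0,0,0.02,0,0,0,0.15]

```text
time: 18.35
tool_pos: [0.6005, 0.1328, 0.0746]
tool_rot: [0.085, 3.139, 0.0]
contact_force: [-0.0, -1.0, 5.2]
opening: 0.0192
gripper_force: 35.0
```

Call:
send_rows:
  deltas:
    - [0,0,0.015,0,0,0,0.15]
    - [0,0,0.015,0,0,0,0.15]
    - [0,0,0.015,0,0,0,0.15]
    - [0,0,0.015,0,0,0,0.15]
    - [0,0,0.015,0,0,0,0.15]

```text
time: 18.85
tool_pos: [0.6007, 0.1328, 0.0746]
tool_rot: [0.085, 3.139, 0.0]
contact_force: [-0.8, 0.8, 6.9]
opening: 0.0193
gripper_force: 35.0
```

Call:
send_rows:
  deltas:
    - [0,0,0.02,0,0,0,0.15]
    - [0,0,0.02,0,0,0,0.15]
    - [0,0,0.02,0,0,0,0.15]
    - [0,0,0.02,0,0,0,0.15]
    - [0,0,0.02,0,0,0,0.15]

```text
time: 19.35
tool_pos: [0.601, 0.1328, 0.0746]
tool_rot: [0.085, 3.139, 0.0]
contact_force: [-2.0, 0.7, 8.9]
opening: 0.0198
gripper_force: 35.0
```

Call:
send_rows:
  deltas:
    - [0,0,0.012,0,0,0,0.15]
    - [0,0,0.012,0,0,0,0.15]
    - [0,0,0.012,0,0,0,0.15]
    - [0,0,0.012,0,0,0,0.15]
    - [0,0,0.012,0,0,0,0.15]

```text
time: 19.85
tool_pos: [0.6011, 0.1328, 0.0746]
tool_rot: [0.085, 3.138, 0.0]
contact_force: [-2.7, -0.2, 11.2]
opening: 0.0192
gripper_force: 35.0
```

Call:
send_rows:
  deltas:
    - [0,0,0,0,0,0,0.15]
    - [0,0,0,0,0,0,0.15]
    - [0,0,0,0,0,0,0.15]
    - [0,0,0,0,0,0,0.15]
    - [0,0,0,0,0,0,0.15]

```text
time: 20.35
tool_pos: [0.6011, 0.1328, 0.0746]
tool_rot: [0.085, 3.138, 0.0]
contact_force: [-1.7, 0.8, 10.7]
opening: 0.0192
gripper_force: 35.0
```

```bash
python3 - <<'E'
from h import *
s=sensors.state();print(s["tool_pos"],s["contact_force"],s["moment"])
p=optics.snapshot("scene");save(p,"sc3.png",(150,170,290,290),5)
E
```

```text
[0.60110744 0.1328385  0.07457743] [-1.74135153  0.78574206 10.6540302 ] [-0.00194742  0.30592286 -0.03880012]
```

View pics/sc3.png

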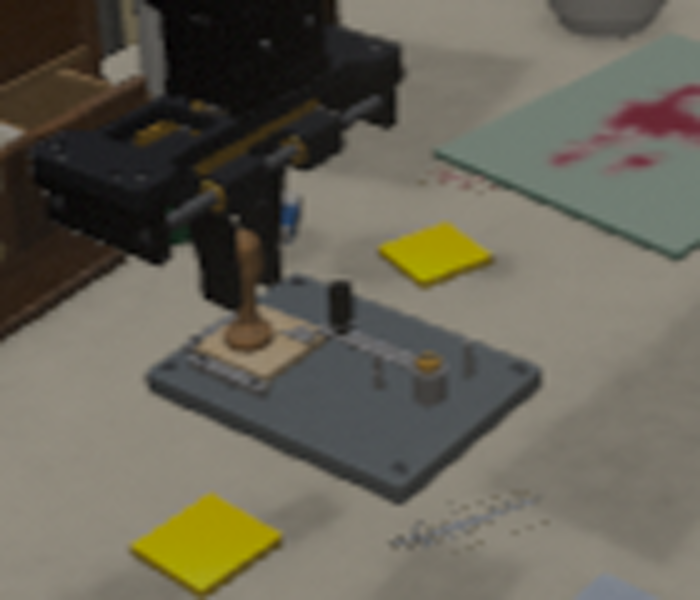

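The picture shows the stamp standing upright on the tile's open face at (248,330), beside the toe. It pressed with about 10.7 N for a second. Now I lift it and carry it back.

Call:
send_rows:
  deltas:
    - [0,0,-0.05,0,0,0,0.15]
    - [0,0,-0.15,0,0,0,0.15]
    - [0,0,-0.6,0,0,0,0.15]
    - [0,0,-1.6,0,0,0,0.15]
    - [0,0,-2.6,0,0,0,0.15]

```text
time: 20.9
tool_pos: [0.5993, 0.1326, 0.1379]
tool_rot: [-0.085, -3.138, 0.0]
contact_force: [0.8, 0.7, 0.5]
opening: 0.0191
gripper_force: 35.0
```

Call:
send_rows:
  deltas:
    - [0.07,-1.4,0,0,0,0,0.15]
    - [0.14,-3.1,0,0,0,0,0.15]
    - [0.2,-4.8,0,0,0,0,0.15]
    - [0.27,-6.5,0,0,0,0,0.15]
    - [0.34,-8.2,0,0,0,0,0.15]

```text
time: 21.4
tool_pos: [0.58, -0.073, 0.1382]
tool_rot: [0.085, 3.14, -0.0]
contact_force: [0.3, 0.7, 0.1]
opening: 0.0192
gripper_force: 35.0
```

Call:
send_rows:
  deltas:
    - [0.07,-1.6,0,0,0,0,0.15]
    - [0.14,-3.2,0,0,0,0,0.15]
    - [0.2,-4.8,0,0,0,0,0.15]
    - [0.27,-6.4,0,0,0,0,0.15]
    - [0.33,-7.68,0,0,0,0,0.15]

```text
time: 21.9
tool_pos: [0.5612, -0.265, 0.1382]
tool_rot: [-0.087, -3.14, 0.001]
contact_force: [0.6, 0.3, -0.9]
opening: 0.0189
gripper_force: 35.0
```

Call:
send_rows:
  deltas:
    - [0,0,0.6,0,0,0,0.15]
    - [0,0,1.4,0,0,0,0.15]
    - [0,0,2.2,0,0,0,0.15]
    - [0,0,2.8,0,0,0,0.15]
    - [0,0,3.2,0,0,0,0.15]

```text
time: 22.4
tool_pos: [0.561, -0.2616, 0.056]
tool_rot: [-0.084, -3.138, -0.002]
contact_force: [-0.3, -0.1, -1.0]
opening: 0.0193
gripper_force: 35.0
```

```bash
python3 - <<'E'
from h import *
s=sensors.state();print(s["time"],s["tool_pos"],s["contact_force"],s["moment"])
E
```

```text
22.4 [ 0.56102717 -0.26156278  0.05595514] [-0.326023   -0.05187765 -0.98266274] [ 0.14393776 -0.13712025  0.00944957]
```

Call:
send_rows:
  deltas:
    - [0,0,0.02,0,0,0,0.15]
    - [0,0,0.04,0,0,0,0.15]
    - [0,0,0.06,0,0,0,0.15]
    - [0,0,0.06,0,0,0,0.15]
    - [0,0,0.06,0,0,0,0.15]

```text
time: 22.9
tool_pos: [0.5623, -0.263, 0.0571]
tool_rot: [0.085, 3.139, -0.001]
contact_force: [-0.4, 0.9, -0.3]
opening: 0.0192
gripper_force: 35.0
```

Call:
send_rows:
  deltas:
    - [0,0,0.02,0,0,0,0.15]
    - [0,0,0.04,0,0,0,0.15]
    - [0,0,0.06,0,0,0,0.15]
    - [0,0,0.07,0,0,0,0.15]
    - [0,0,0.07,0,0,0,0.15]

```text
time: 23.4
tool_pos: [0.5618, -0.2628, 0.0545]
tool_rot: [-0.085, -3.14, -0.0]
contact_force: [-0.5, -0.1, -0.4]
opening: 0.019
gripper_force: 35.0
```

Call:
send_rows:
  deltas:
    - [0,0,0.02,0,0,0,0.15]
    - [0,0,0.03,0,0,0,0.15]
    - [0,0,0.03,0,0,0,0.15]
    - [0,0,0.03,0,0,0,0.15]
    - [0,0,0.03,0,0,0,0.15]

```text
time: 23.9
tool_pos: [0.5622, -0.2629, 0.0544]
tool_rot: [0.085, 3.14, -0.001]
contact_force: [-1.0, 0.8, 4.6]
opening: 0.0192
gripper_force: 35.0
```

Call:
send_rows:
  deltas:
    - [0,0,-0.015,0,0,0,0.15]
    - [0,0,-0.015,0,0,0,0.27]
    - [0,0,-0.015,0,0,0,0.35]
    - [0,0,-0.015,0,0,0,0.45]
    - [0,0,-0.015,0,0,0,0.55]

```text
time: 24.4
tool_pos: [0.5615, -0.2626, 0.0537]
tool_rot: [-0.085, -3.14, -0.0]
contact_force: [0.6, -0.2, -0.0]
opening: 0.0389
gripper_force: 0.0
```

Call:
send_rows:
  deltas:
    - [0,0,0,0,0,0,0.55]
    - [0,0,-0.5,0,0,0,0.55]
    - [0,0,-1.5,0,0,0,0.55]
    - [0,0,-3.2,0,0,0,0.55]
    - [0,0,-5,0,0,0,0.55]

```text
time: 24.9
tool_pos: [0.5611, -0.2623, 0.1803]
tool_rot: [-0.085, -3.139, -0.002]
contact_force: [0.5, -0.8, -0.5]
opening: 0.048
gripper_force: 0.0
```

```bash
python3 - <<'E'
from h import *
np.set_printoptions(precision=4,suppress=True)
s=sensors.state();print(s["time"],s["tool_pos"],s["opening"],s["contact_force"])
p=optics.snapshot("wrist");save(p,"w4.png",s=1.2);P=cloud(p)
X,Y,Z=P[...,0],P[...,1],P[...,2];box=(abs(X-.565)<.05)&(abs(Y+.265)<.05)
m=box&(Z>.06)&(Z<.08);q=P[m];print(len(q),np.median(q,0),cv2.minAreaRect((q[:,:2]*1000).astype(np.float32)))
print(plan([.5507,.1165,.17],-.056+np.pi/2-.0))
E
```

```text
24.9 [ 0.5611 -0.2623  0.1803] 0.04800671324777016 [ 0.5159 -0.7846 -0.4979]
303 [ 0.5595 -0.2621  0.0673] ((561.1949462890625, -262.25286865234375), (19.630971908569336, 19.41908836364746), 86.59634399414062)
[ 1.419 15.205  0.724 -0.043  0.077  0.014]
```

View pics/w4.png

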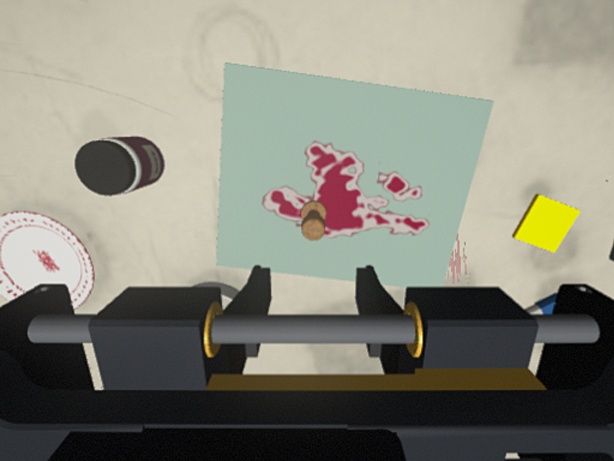

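The stamp stands upright at pixel (313,222), in its old place. Back to the clip knob.

Call:
send_rows:
  deltas:
    - [0.15,1.5,0,0,0,0,0.5]
    - [0.3,3.1,0,0,0,0,0.45]
    - [0.45,4.8,0,0,0,0,0.4]
    - [0.6,6.4,0,0,0,0,0.4]
    - [0.75,8,0,0,0,0,0.4]

```text
time: 25.45
tool_pos: [0.554, -0.0605, 0.1803]
tool_rot: [0.086, 3.139, -0.0]
contact_force: [0.6, 0.1, -0.5]
opening: 0.0353
gripper_force: 0.0
```

Call:
send_rows:
  deltas:
    - [0.15,1.6,0.3,0,0,0,0.4]
    - [0.3,3.2,0.6,0,0,0,0.4]
    - [0.45,4.8,0.9,0,0,0,0.4]
    - [0.6,6.4,1.2,0,0,0,0.4]
    - [0.65,7.2,1.5,0,0,0,0.4]

```text
time: 25.95
tool_pos: [0.5473, 0.1216, 0.1424]
tool_rot: [0.082, 3.139, 0.001]
contact_force: [0.9, -0.1, -0.3]
opening: 0.0348
gripper_force: 0.0
```

Call:
send_rows:
  deltas:
    - [0,0,0.5,0,0,0,0.4]
    - [0,0,1,0,0,0,0.4]
    - [0,0,1.2,0,0,0,0.4]
    - [0,0,1.2,0,0,0,0.4]
    - [0,0,1.2,0,0,0,0.4]

```text
time: 26.45
tool_pos: [0.5478, 0.1176, 0.1118]
tool_rot: [0.088, 3.14, -0.0]
contact_force: [-0.3, 0.0, 0.2]
opening: 0.0348
gripper_force: 0.0
```

```bash
python3 - <<'E'
from h import *
s=sensors.state();print(s["time"],s["tool_pos"],s["opening"],s["contact_force"])
print(plan([.5510,.1162,.0635],1.515))
E
```

```text
26.45 [0.54779057 0.1176054  0.11183165] 0.034771145227956754 [-0.25761684  0.03685582  0.18034188]
[-1.310e-01 -4.900e-02  1.933e+00 -1.000e-03  1.000e-03  0.000e+00]
```

Call:
send_rows:
  deltas:
    - [-0.13,-0.05,0.2,0,0,0,0.4]
    - [-0.13,-0.05,0.7,0,0,0,0.4]
    - [-0.13,-0.05,1.2,0,0,0,0.4]
    - [-0.13,-0.05,1.6,0,0,0,0.4]
    - [-0.13,-0.05,1.9,0,0,0,0.4]

```text
time: 26.95
tool_pos: [0.5497, 0.1171, 0.0623]
tool_rot: [-0.085, -3.138, 0.0]
contact_force: [0.0, 0.7, 0.1]
opening: 0.0349
gripper_force: 0.0
```

Call:
send_rows:
  deltas:
    - [0,0,0,0,0,0,0.3]
    - [0,0,0,0,0,0,0.2]
    - [0,0,0,0,0,0,0.05]
    - [0,0,0,0,0,0,0.05]
    - [0,0,0,0,0,0,0.05]
  newtons: 30

```text
time: 27.45
tool_pos: [0.5512, 0.1167, 0.0648]
tool_rot: [0.085, 3.139, -0.001]
contact_force: [1.0, -2.9, 1.4]
opening: 0.0123
gripper_force: 30.0
```

```bash
python3 - <<'E'
from h import *
s=sensors.state();print(s["time"],s["tool_pos"],s["opening"],s["gripper_force"],s["contact_force"],s["moment"])
E
```

```text
27.45 [0.55122096 0.11672478 0.06479223] 0.01229628450285214 29.998895914759487 [ 0.96408886 -2.91211621  1.38595359] [-0.41373454 -0.19837328  0.00544035]
```

Call:
send_rows:
  deltas:
    - [0,-0.02,-0.02,0,0,0,0.05]
    - [0.01,-0.02,-0.05,0,0,0,0.05]
    - [0.02,-0.02,-0.08,0,0,0,0.05]
    - [0.02,-0.02,-0.08,0,0,0,0.05]
    - [0.02,-0.02,-0.08,0,0,0,0.05]

```text
time: 27.95
tool_pos: [0.5507, 0.1165, 0.0659]
tool_rot: [0.085, 3.139, -0.0]
contact_force: [5.8, -2.2, -7.0]
opening: 0.012
gripper_force: 30.0
```

```bash
python3 - <<'E'
from h import *
s=sensors.state();print(s["time"],s["tool_pos"],s["opening"],s["gripper_force"],s["contact_force"],s["moment"])
E
```

```text
27.95 [0.55068379 0.11649962 0.06587979] 0.012011815188895271 29.995966017013416 [ 5.8459997  -2.22890554 -6.99538853] [-0.29589793 -1.15960531  0.02837518]
```

Call:
send_rows:
  deltas:
    - [-0.01,-0.02,-0.02,0,0,0,0.05]
    - [-0.01,-0.02,-0.02,0,0,0,0.05]
    - [-0.01,-0.02,-0.02,0,0,0,0.05]
    - [-0.01,-0.02,-0.02,0,0,0,0.05]
    - [-0.01,-0.02,-0.02,0,0,0,0.05]

```text
time: 28.45
tool_pos: [0.5506, 0.1163, 0.0662]
tool_rot: [0.085, 3.14, 0.0]
contact_force: [5.4, -1.4, -7.8]
opening: 0.0118
gripper_force: 30.0
```

```bash
python3 - <<'E'
from h import *
s=sensors.state();print(s["time"],s["tool_pos"],s["opening"],s["gripper_force"],s["contact_force"],s["moment"])
arc([.04,.1,.16,.22,.28])
E
```

```text
28.45 [0.55056811 0.11630178 0.06621513] 0.011805377484817645 29.997633002931252 [ 5.43333664 -1.40583198 -7.81691697] [-0.00996223 -1.18582945 -0.01227086]
r 0.053395119428876 q -0.02418983594031788 pads yaw err -0.02258702121419237
[ 0.   -0.14 -0.    0.    0.    0.46]
[ 0.01 -0.26 -0.    0.    0.    0.89]
[ 0.03 -0.39 -0.    0.    0.    1.32]
[ 0.05 -0.52 -0.    0.    0.    1.75]
[ 0.08 -0.64 -0.    0.    0.    2.18]
```

Call:
send_rows:
  deltas:
    - [0,-0.14,0,0,0,0.46,0.05]
    - [0.01,-0.26,0,0,0,0.89,0.05]
    - [0.02,-0.39,0,0,0,1.32,0.05]
    - [0.03,-0.52,0,0,0,1.75,0.05]
    - [0.06,-0.64,0,0,0,2.18,0.05]

```text
time: 28.95
tool_pos: [0.5478, 0.1005, 0.066]
tool_rot: [-0.564, -3.09, -0.001]
contact_force: [3.6, -1.1, -8.9]
opening: 0.0117
gripper_force: 30.0
```

```bash
python3 - <<'E'
from h import *
s=sensors.state();print(s["time"],s["tool_pos"],s["opening"],s["gripper_force"],s["contact_force"],s["moment"])
arc([.37,.47,.57,.67,.75])
E
```

```text
28.95 [0.54778871 0.10045531 0.06604201] 0.011715055856649361 29.996890027541667 [ 3.59928328 -1.13260907 -8.86731183] [-0.05611591 -1.01704722  0.07769348]
r 0.05354469145855252 q 0.2778304129580701 pads yaw err -0.027271130471586857
[ 0.   -0.2  -0.    0.    0.    0.66]
[ 0.03 -0.41 -0.    0.    0.    1.38]
[ 0.07 -0.62 -0.    0.    0.    2.09]
[ 0.14 -0.82 -0.    0.    0.    2.81]
[ 0.21 -0.98 -0.    0.    0.    3.38]
```

Call:
send_rows:
  deltas:
    - [0,-0.2,0,0,0,0.66,0.05]
    - [0.03,-0.41,0,0,0,1.38,0.05]
    - [0.07,-0.62,0,0,0,2.09,0.05]
    - [0.14,-0.82,0,0,0,2.81,0.05]
    - [0.21,-0.98,0,0,0,3.38,0.05]

```text
time: 29.45
tool_pos: [0.534, 0.0788, 0.066]
tool_rot: [-1.273, -2.872, 0.001]
contact_force: [3.6, -1.9, -8.3]
opening: 0.0121
gripper_force: 30.0
```

```bash
python3 - <<'E'
from h import *
s=sensors.state();print(s["time"],s["tool_pos"],s["opening"],s["gripper_force"],s["contact_force"],s["moment"])
arc([.83,.91,.97,1.03,1.08])
E
```

```text
29.45 [0.53400063 0.07884902 0.06600569] 0.012092507651431007 29.996299176709726 [ 3.63946721 -1.85222899 -8.27464613] [-0.36249578 -0.85734105  0.03494913]
r 0.05373160636917225 q 0.7603337502817422 pads yaw err -0.018180021658832146
[ 0.   -0.15  0.    0.    0.    0.5 ]
[ 0.02 -0.32  0.    0.    0.    1.07]
[ 0.04 -0.45  0.    0.    0.    1.5 ]
[ 0.07 -0.57  0.    0.    0.    1.93]
[ 0.1  -0.68  0.    0.    0.    2.29]
```

Continue to about q = 1.08, then lower about 3.5 mm and release.

Call:
send_rows:
  deltas:
    - [0,-0.15,0,0,0,0.5,0.05]
    - [0.02,-0.32,0,0,0,1.07,0.05]
    - [0.04,-0.45,0,0,0,1.5,0.05]
    - [0.07,-0.57,0,0,0,1.93,0.05]
    - [0.1,-0.68,0,0,0,2.29,0.05]

```text
time: 29.95
tool_pos: [0.5197, 0.069, 0.066]
tool_rot: [-1.712, -2.634, 0.002]
contact_force: [4.2, -4.6, -8.9]
opening: 0.0124
gripper_force: 30.0
```

Call:
send_rows:
  deltas:
    - [0,0,0,0,0,0,0.05]
    - [-0.01,0,0.04,0,0,0,0.05]
    - [-0.02,0,0.08,0,0,0,0.05]
    - [-0.03,0,0.12,0,0,0,0.05]
    - [-0.03,0,0.12,0,0,0,0.05]

```text
time: 30.45
tool_pos: [0.5205, 0.0686, 0.0639]
tool_rot: [1.708, 2.636, -0.001]
contact_force: [1.8, -5.1, -1.5]
opening: 0.0122
gripper_force: 30.0
```

Call:
send_rows:
  deltas:
    - [0,0,0.02,0,0,0,0.05]
    - [0,0,0.04,0,0,0,0.05]
    - [0,0,0.06,0,0,0,0.05]
    - [0,0,0.06,0,0,0,0.05]
    - [0,0,0.06,0,0,0,0.05]

```text
time: 30.95
tool_pos: [0.5211, 0.0685, 0.063]
tool_rot: [1.708, 2.636, -0.0]
contact_force: [0.2, -5.1, 1.6]
opening: 0.012
gripper_force: 30.0
```

Leaf down with a small positive force. Release and rise.

Call:
send_rows:
  deltas:
    - [0,0,0,0,0,0,0.17]
    - [0,0,0,0,0,0,0.25]
    - [0,0,0,0,0,0,0.35]
    - [0,0,0,0,0,0,0.4]
    - [0,0,-0.3,0,0,0,0.4]

```text
time: 31.45
tool_pos: [0.5195, 0.0692, 0.0689]
tool_rot: [-1.707, -2.634, 0.002]
contact_force: [1.3, -0.3, 0.5]
opening: 0.0328
gripper_force: 0.0
```

Call:
send_rows:
  deltas:
    - [0,0,-0.8,0,0,0,0.4]
    - [0,0,-2.4,0,0,0,0.4]
    - [0,0,-4,0,0,0,0.4]
    - [0,0,-5.5,0,0,0,0.4]
    - [0,0,-5.8,0,0,0,0.4]

```text
time: 31.95
tool_pos: [0.5234, 0.069, 0.221]
tool_rot: [1.704, 2.63, 0.008]
contact_force: [0.2, -0.5, 0.7]
opening: 0.0347
gripper_force: 0.0
```

```bash
python3 - <<'E'
from h import *
np.set_printoptions(precision=4,suppress=True)
s=sensors.state();print(s["time"],s["tool_pos"],s["opening"],s["contact_force"])
p=optics.snapshot("wrist");save(p,"w5.png",s=1.2);P=cloud(p);hsv=cv2.cvtColor(p["color"],cv2.COLOR_RGB2HSV)
X,Y,Z=P[...,0],P[...,1],P[...,2];box=(X>.45)&(X<.68)&(Y>.02)&(Y<.22)&(Z<.08)
for n,m in dict(tile=box&(X>.55)&(hsv[...,1]>50)&(hsv[...,0]<25)&(Z>.0245)&(Z<.03),knob=box&(Z>.058)).items():
    q=P[m];print(n,len(q),np.median(q,0),cv2.minAreaRect((q[:,:2]*1000).astype(np.float32)))
    if n=="knob":
        v=np.median(q,0)[:2]-PIV;print("q",YAW-np.arctan2(v[1],v[0]))
p=optics.snapshot("scene");print([(np.round(d["location"],4),round(d["score"],2)) for d in models.mark_of("stamp_centre",p)[:2]])
E
```

```text
31.95 [0.5234 0.069  0.221 ] 0.03473713831043112 [ 0.1907 -0.5112  0.6687]
tile 1501 [0.5944 0.1292 0.0275] ((595.119384765625, 128.3292236328125), (49.50366973876953, 50.16694641113281), 87.15219116210938)
knob 96 [0.5209 0.0692 0.0645] ((520.8887939453125, 68.78466796875), (11.934259414672852, 11.567495346069336), 21.324731826782227)
q 1.0628848370765098
[(array([ 0.5627, -0.2669,  0.0338]), 0.42), (array([ 0.5584, -0.2622,  0.0029]), 0.3)]
```

View pics/w5.png

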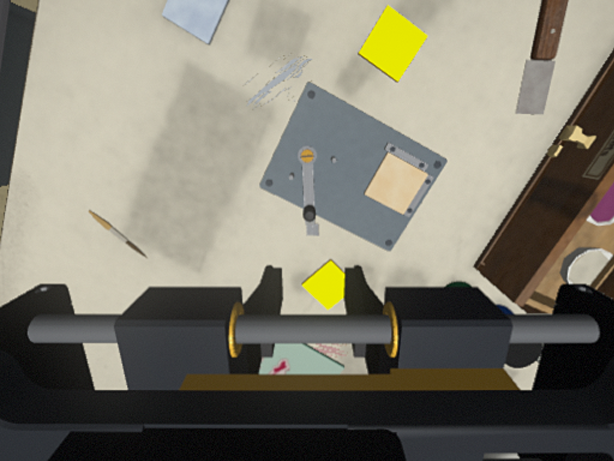

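The clip is clear at (310,213) with q ≈ 1.06. The tile sits unmoved against its stops at (397,182), and the stamp is standing on the glass.

```bash
python3 -c "
from workcell import close_job
print(close_job())"
```

```text
the job is handed in; nothing more can be done
None
```

I completed every step and handed the job in at about 32 s; no verdict came back. The clip gripped the tile, the stamp pressed at about 10.7 N for about a second and now stands back upright on the glass, and the clip is swung about 1.06 rad clear with the tile still against its stops.

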